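Seat the board holder in the corner of the locating jig and hold it there

ROBOT

A 7-joint arm with a two-finger parallel gripper is mounted at the origin on the work surface. World frame = base frame: x ahead of the robot, y to its left, z up, the work surface at z = 0. Lengths are in m, angles in rad, forces in N, time in s.
With the tool pointing down it reaches from about 0.4 to 0.9 m from the base axis. Payload 5.5 kg.
Tool frame: the origin (TCP) lies between the finger pads; the fingertips stand arm.tips_ahead ahead of it and the grasp point (between the pads) is the TCP (arm.tips_ahead is the distance from the TCP to the fingertips, in m); z points along the fingers, y is the line along which they close (so a half turn about z gives the same grasp; the last joint's range is limited). The gripper opens to 92 mm and grips with 3 to 60 N. Pads are 19 mm wide; open, the fingers measure 130 mm over their backs; the gripper's body (75 mm by 190 mm) begins 47 mm behind the grasp point.
Start: joints at [1.405, 0.501, -0.427, 1.55, 0.221, 1.138, -0.21], TCP at [0.27, -0.591, 0.246] pointing down, gripper open.
Joint ranges: [-2.88, 2.88], [-0.31, 2.03], [-1.54, 1.56], [0.2, 2.42], [-1.41, 4.55], [0.19, 2.02], [-2.57, 2.57]. Speed limits (rad/s): [2.57, 2.57, 3.14, 3.14, 3.14, 3.14, 3.14].

INTERFACE

Orientations are given as a unit quaternion [x, y, z, w].
In Python, from rig import arm gives the robot as it stands.
- The arm moves only by the tool jog_arm, never from a script. Its argument "deltas" is one flat list of numbers, 7 for each row, row after row: the shift along the world's x, y, z in m, then the turn, a rotation vector about the world's x, y, z in degrees, then the opening, from 0 (shut) to 1 (fully open). In form: [tx, ty, tz, wx, wy, wz, hand, tx, ty, tz, wx, wy, wz, hand, ...]. A call has exactly 5 rows; each row shifts and turns the commanded pose from where the row before left it; what a row does not reach is not made up. A row lasts 1/8 s, in which the tool goes at most 62.5 mm and 10.7 degrees, less where a joint would pass 70% of its speed; a pose out of reach is approached as far as the arm can. A call is refused whole if a number of a shift passes 0.0625 or a number of a turn 10.7, either way. A call with a gripper value outside its range is refused whole. The fingers move at their own pace and stop on an object; "newtons" is the grip in N (left out, the last holds). Time passes only in rows, so rows that do not move let the fingers close, or fill a call up. It gives the time, the measured TCP pose, the force, the opening and the grip force at its end, in the units of the state.
- arm.state(): the state, without advancing time (a new reading comes with each control period).
- arm.read_camera(name): name is "scene" or "side" or "wrist"; returns the picture (400x640x3 uint8, red, green, blue); there is no depth.
- arm.camera_params(name): a dict with "mtx" (3x3 intrinsics, pixels), "D" ([k1, k2, p1, p2, k3] as OpenCV has them; the pictures are not rectified), "world_to_cam" (4x4, takes a point from world to camera coordinates); the wrist camera has in their place "mount" (4x4, takes a point from camera to tool coordinates, whose origin is the TCP and whose axes are the flange's). Camera axes: x right, y down, z forward; pixel columns grow to the right and rows downward; lengths in m; the calibration is good to about 2 mm. A picture is of the moment at which its call begins: read the wrist's pose just before it. camera_params takes no time and is no camera call.
- arm.sign_off(): hands the job in; it is judged then, once.
The state is a dict: "time_s": time; "joint_pos": joint angles; "dq": joint speeds; "effort": joint torques, N m; "tool_pos": TCP position; "tcp_rot": TCP orientation; "ft_force": force on the tool from outside, world axes, zero at the start; "torque": the same for the moment, N m; "finger_gap": opening from 0.0 (shut) to 1.0 (fully open); "gripper_force": force on a finger pad.
Only numpy, scipy, OpenCV 4.12 (cv2) and the standard library are available. Lean on these libraries where they do the work, as an engineer would, in place of code of your own. Each camera call takes 0.05 s, during which the arm holds its last target. There are 200 camera calls.

TASK

Pick up the aluminium board holder by its blue grip from the teal mat, lay it flat on the dark bed of the locating jig, and push its red-marked corner fully home into the corner of the two fences, so that its sides lie flush against both fences at once. The job finishes while you are holding it: keep hold of the holder, still lightly pressing it against both fences, and do not let go. Do not ram the fences, and leave the other things on the table where they are.

Things in the scene. Friction and masses are not known exactly. Their poses are not given: they have to be found in the camera images.
- holder: board holder, loose, 0.2-0.4 kg: aluminium block 96 (x) by 60 (y) by 16 mm high with green board halves on top. In its middle a blue grip, 40 mm along x, 16 mm thick along y, rises from 16 to 52 mm above the underside: pinch it across y, fingertips above the block. A red square marks the top at the +x +y corner. Starts on the mat. Origin: centre of underside; z up
- holder_corner (a point): the lower edge of the red-marked corner of the holder, 48 mm along +x and 30 mm along +y from the holder's origin; same axes as the holder
- holder_grip (a point): where to grip the holder: middle of the blue grip, 42 mm above the holder's underside (10 mm below the top of the grip)
- jig: locating jig, rigid, fixed, place and yaw vary: slick dark bed (friction about 0.2) 170 (x) by 130 (y) mm, top 10 mm above the table; two aluminium fences 14 mm thick stand 12 mm above the bed, long one on the +y side (inner face at y=45 mm), short one on the +x side (inner face at x=65 mm). Origin: centre of underside. Holder home: axes as the jig's, origin at 17, 15, 10 mm here
- jig_corner (a point): the inside corner, where the planes of the fences' inner faces meet the top of the bed: 65, 45, 10 mm in the jig's frame, same axes. The fences stop about 8 mm short of it; a red dot lies on the bed just beyond it
- fence_long: the long fence, a rigid aluminium bar running along the jig's x, 138 mm long, 12 mm high; its inner face looks to the jig's -y. Its origin and axes are those of the jig
- fence_short: the short fence, a rigid aluminium bar running along the jig's y, 98 mm long, 12 mm high; its inner face looks to the jig's -x. Its origin and axes are those of the jig
- mat: the teal silicone work mat, 320 x 280 mm, 3 mm thick, fixed to the table on the left or on the right (the jig is on the other side); origin: centre of the underside
- battery: black phone battery, 36 x 88 x 5 mm, on the mat; origin: centre of underside
- tweezers: steel tweezers, 120 x 9 x 6 mm along its x, on the mat; origin: centre of underside
- screwdriver: small precision screwdriver with gold handle, 150 mm long along its x, 11 mm high, on the mat; origin: underside, near the middle
- phone: grey phone with black screen, 68 x 138 x 8 mm, at the left of the table; origin: centre of underside
- display: white display panel, 66 x 134 x 4 mm, at the right of the table; origin: centre of underside
- screw_tray: orange compartment tray, 70 x 100 x 22 mm, at the left of the table; origin: centre of underside
- flux_jar: small amber jar with black lid, 44 mm across, 35 mm high, at the right of the table; origin: centre of underside
Mind the look-alikes: they are no part of the job. Of the things shaped like the jig, the dark steel one is meant. There is more than one size of the holder; the one meant has the size given above.

How it is judged:
On the way:
1. the holder is picked up, clear of the mat (height (world z) of holder above 0.025 m and contact force between the fingers and holder above 1 N), for 0.2 s.
At the end, for the whole second after the job is handed in: Holder flat on the bed (within 3 mm, 0.05 rad), parallel to the jig within 0.035 rad, red-marked corner within 4 mm along each fence of the jig corner, pressed on each fence with over 1 N, at rest, fingers still holding it with over 1 N (x of holder_corner in the frame of jig_corner between -0.004 and 0.004 m and y of holder_corner in the frame of jig_corner between -0.004 and 0.004 m and z of holder_corner in the frame of jig_corner between -0.003 and 0.003 m and angle between the x axis of holder and the x axis of jig, either way round below 0.035 rad and angle between holder's own z axis and vertical below 0.05 rad and contact force between holder and fence_long above 1 N and contact force between holder and fence_short above 1 N and contact force between the fingers and holder above 1 N and linear speed of holder below 0.02 m/s); the arm keeps its last pose, push and grip.
It fails at once if a fence is rammed (over 60 N) (contact force between holder and fence_long above 60 N or contact force between holder and fence_short above 60 N).
It fails at once if another thing on the table is moved by more than 25 mm (distance of any of battery, tweezers, screwdriver, phone, display, screw_tray, flux_jar from where it was at the start of the episode above 0.025 m).
It also fails if it takes over 45 s, if anything falls off the work surface, if the arm or the gripper's body presses on something with over 40 N, if the wrist force passes 120 N, or if a joint passes its speed limit or range.

## Working session

There is one attempt and no reset: what is moved stays moved. The work goes in short steps, Python scripts to look and compute and a tool call to move; the robot and the scene stay as the last step left them, time stands still between calls to the robot, and variables do not carry over. Pictures are saved under pics/ and viewed, at most 10 in all, crops included, and the job is handed in when it is done.

Besides the shell and the picture viewer there is one more tool, called after "Call:" by a JSON object that holds its "op" and its "data". jog_arm: Moves the arm, as the interface text tells. Its arguments: {"type":"object","properties":{"deltas":{"type":"array"},"newtons":{"type":"number"}},"required":["deltas"]}

```bash
mkdir -p pics; ls
python3 - <<'E'
from rig import arm
import cv2
s=arm.state(); print(s, arm.tips_ahead)
for n in ("scene","side"):
    cv2.imwrite(f"pics/{n}0.png",arm.read_camera(n)[:,:,::-1]); print(n,arm.camera_params(n))
print(arm.camera_params("wrist"))
E
```

```text
pics
{'time_s': 0.0, 'joint_pos': array([ 1.40520356,  0.50186262, -0.42677322,  1.5514261 ,  0.22082261,
        1.13829006, -0.21027606]), 'dq': array([ 5.92115354e-04, -1.24144846e-03, -2.60012813e-04, -5.43278757e-04,
        6.29894243e-04,  9.79494401e-06, -8.86516484e-04]), 'effort': array([ 6.55416602e-05, -5.66590869e+01, -5.81663668e+00, -2.79116714e+01,
       -6.89130533e-02,  3.09852907e-02,  1.95032085e-04]), 'tool_pos': array([ 0.26992543, -0.59058976,  0.24467741]), 'tcp_rot': array([ 9.77097334e-01,  2.12790678e-01, -1.82298666e-04, -9.46075380e-04]), 'ft_force': array([-0.38745835, -0.50460728,  0.46444286]), 'torque': array([-0.0128214 ,  0.00743311, -0.00243053]), 'gripper_force': 0.0, 'finger_gap': 0.9976392346645274} 0.019
scene {'mtx': array([[516.41024385,   0.        , 323.03916719],
       [  0.        , 516.41024385, 204.92727341],
       [  0.        ,   0.        ,   1.        ]]), 'D': array([-0.01843683,  0.        ,  0.        ,  0.        ,  0.        ]), 'world_to_cam': array([[-0.7522411 ,  0.6586282 , -0.01849923,  0.41222455],
       [ 0.46408064,
[... 561 characters left out ...]
523, -0.61781488, -0.73389185,  1.10184   ],
       [ 0.        ,  0.        ,  0.        ,  1.        ]])}
{'mtx': array([[321.2273978 ,   0.        , 323.89758208],
       [  0.        , 321.2273978 , 199.72496697],
       [  0.        ,   0.        ,   1.        ]]), 'D': array([-0.06152751,  0.        ,  0.        ,  0.        ,  0.        ]), 'mount': array([[ 3.69423119e-04, -9.67838034e-01, -2.51573851e-01,
         6.84794233e-02],
       [ 9.99999801e-01,  4.86153952e-04, -4.01851144e-04,
        -1.28362142e-03],
       [ 5.11230444e-04, -2.51573653e-01,  9.67838022e-01,
        -1.40602483e-01],
       [ 0.00000000e+00,  0.00000000e+00,  0.00000000e+00,
         1.00000000e+00]])}
```

View pics/scene0.png

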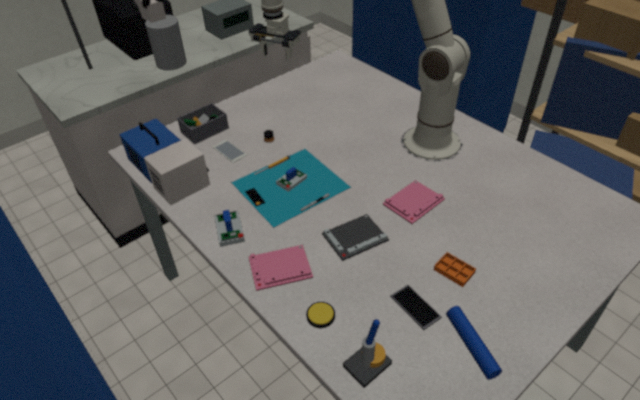

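View pics/side0.png

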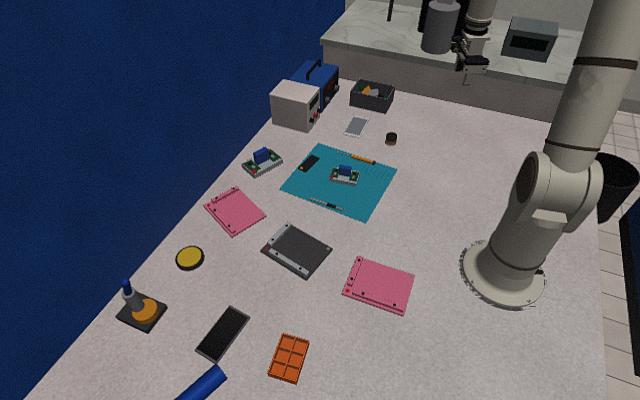

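The scene view shows two holders: one on the teal mat at (292,179) and one off it at (229,226), which looks larger. There are three jig shapes: dark at (355,236), pink at (281,267) and pink at (414,200). The dark jig and the holder on the mat fit the description. I'll confirm this in one enlarged crop and check the sizes.

```bash
cat > h.py <<'E'
import numpy as np, cv2
from rig import arm
def ray(name,uv,z,T=None):
    """pixel -> world point on plane z; T = world_to_cam (wrist: given)"""
    p=arm.camera_params(name); T=p.get("world_to_cam") if T is None else T
    n=cv2.undistortPoints(np.array(uv,float).reshape(-1,1,2),p["mtx"],p["D"]).reshape(-1,2)
    d=np.c_[n,np.ones(len(n))]@T[:3,:3]; c=-T[:3,:3].T@T[:3,3]
    return c+d*((z-c[2])/d[:,2])[:,None]
def wristT(s):
    from scipy.spatial.transform import Rotation as R
    W=np.eye(4); W[:3,:3]=R.from_quat(s["tcp_rot"]).as_matrix(); W[:3,3]=s["tool_pos"]
    return np.linalg.inv(W@arm.camera_params("wrist")["mount"])
E
python3 - <<'E'
import cv2,numpy as np
from h import *
np.set_printoptions(precision=3,suppress=True)
a=cv2.imread("pics/scene0.png")[140:270,195:395]; b=cv2.imread("pics/side0.png")[135:285,230:430]
a=cv2.resize(a,None,fx=4,fy=4,interpolation=2)[:, :800]
b=cv2.resize(b,None,fx=3.9,fy=3.9,interpolation=2)
cv2.imwrite("pics/crop_scene.png",a)
cv2.imwrite("pics/crop_side.png",b)
print(ray("scene",[(292,179),(355,236),(229,226)],0.02)); print(ray("side",[(345,176),(297,250),(262,160)],0.02))
E
```

```text
[[ 0.542 -0.171  0.02 ]
 [ 0.567  0.172  0.02 ]
 [ 0.833 -0.127  0.02 ]]
[[ 0.535 -0.173  0.02 ]
 [ 0.552  0.171  0.02 ]
 [ 0.837 -0.134  0.02 ]]
```

View pics/crop_side.png

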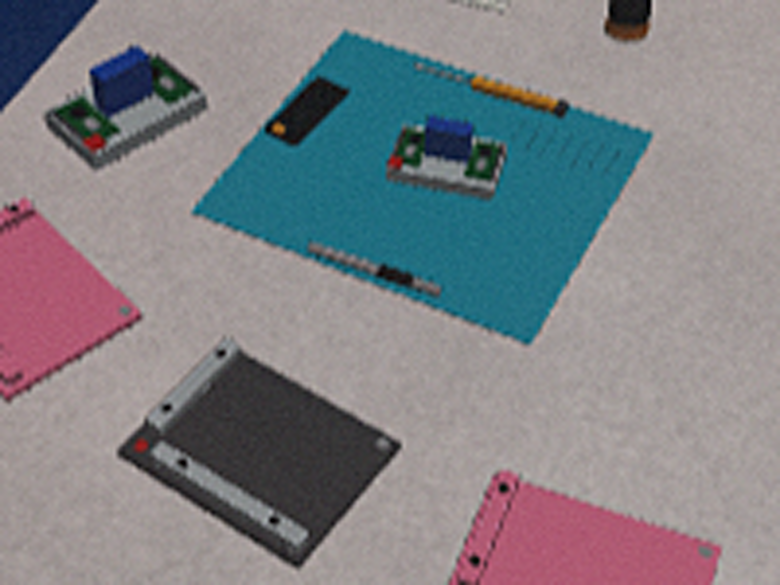

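View pics/crop_scene.png

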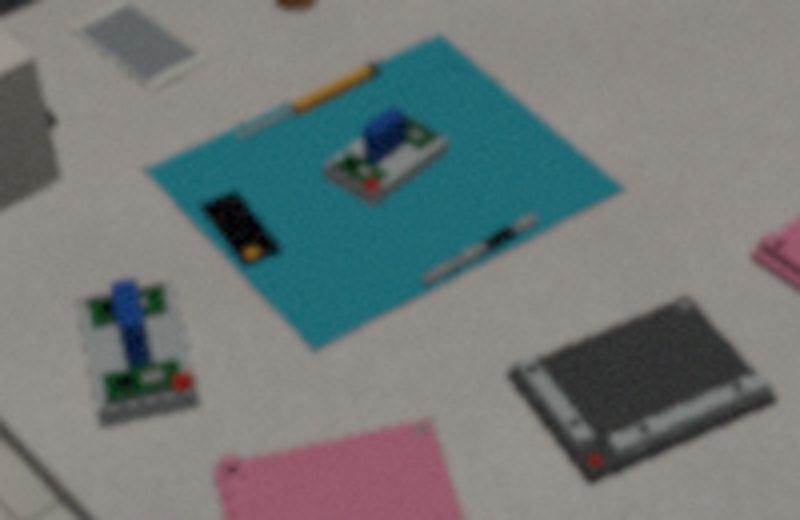

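Both crops show the holder on the mat with its red corner at scene crop (372,185) and side crop (395,162). The dark jig with aluminium fences has its red dot at scene crop (596,460) and side crop (141,446). The off-mat holder looks bigger, so I'll check sizes numerically.

Run:
```python
from h import *
np.set_printoptions(precision=3,suppress=True)
sc=lambda l:np.array(l)/4+[195,140]; sd=lambda l:np.array(l)/3.9+[230,135]
def rep(t,P):
    P=P[:,:2]; d=np.diff(P,axis=0); print(t,P.tolist() and P.round(3).tolist(),"len",np.linalg.norm(d,axis=1),"ang",np.degrees(np.arctan2(d[:,1],d[:,0])))
rep("hold scene L,red,R",ray("scene",sc([(325,165),(377,191),(447,143)]),.019))
rep("hold side red,R,backR",ray("side",sd([(388,172),(494,188),(505,148)]),.019))
rep("big side L,red,R",ray("side",sd([(46,122),(97,155),(207,97)]),.016))
rep("jig scene",ray("scene",sc([(510,375),(592,475),(775,398),(690,298)]),.01))
rep("jig side",ray("side",sd([(232,342),(120,450),(300,563),(400,445)]),.01))
```

```text
hold scene L,red,R [[0.589, -0.199], [0.577, -0.142], [0.492, -0.15]] len [0.058 0.085] ang [ 102.1   -174.509]
hold side red,R,backR [[0.578, -0.139], [0.487, -0.156], [0.495, -0.208]] len [0.093 0.052] ang [-169.243  -81.056]
big side L,red,R [[0.89, -0.081], [0.825, -0.061], [0.771, -0.168]] len [0.067 0.121] ang [ 162.867 -116.971]
jig scene [[0.629, 0.09], [0.651, 0.209], [0.493, 0.246], [0.464, 0.124]] len [0.12  0.162 0.126] ang [  79.459  166.551 -103.34 ]
jig side [[0.622, 0.081], [0.653, 0.208], [0.488, 0.243], [0.462, 0.121]] len [0.131 0.168 0.125] ang [  76.471  167.952 -102.227]
```

The mat holder measures about 90x55 mm and the other about 121x67 mm, so the one on the mat is the 96x60 mm holder meant. It sits near (0.538,-0.172) with yaw about +10°. The jig is near (0.557,0.164) with yaw about -12.5°. I'll move above the holder.

Call:
{"op": "jog_arm", "data": {"deltas": [0.025,0.042,0,0,0,-1.5,1,0.027,0.042,0,0,0,-1.5,1,0.027,0.042,0,0,0,-1.5,1,0.027,0.042,0,0,0,-1.5,1,0.027,0.042,0,0,0,-1.5,1]}}

```text
time_s: 0.72
tool_pos: [0.4038, -0.3795, 0.2454]
tcp_rot: [0.989, 0.148, -0.0, -0.0]
ft_force: [1.3, -0.6, -0.4]
finger_gap: 1.001
gripper_force: 0.0
```

Call:
{"op": "jog_arm", "data": {"deltas": [0.027,0.042,-0.01,0,0,-1.5,1,0.027,0.042,-0.02,0,0,-1.5,1,0.027,0.042,-0.02,0,0,-1.5,1,0.027,0.042,-0.02,0,0,-1.5,1,0.027,0.041,-0.02,0,0,-1.5,1]}}

```text
time_s: 1.35
tool_pos: [0.5387, -0.1708, 0.1548]
tcp_rot: [0.997, 0.083, -0.0, -0.0]
ft_force: [0.4, 0.5, -0.2]
finger_gap: 0.997
gripper_force: 0.0
```

Call:
{"op": "jog_arm", "data": {"deltas": [0,0,0,0,0,0,1,0,0,0,0,0,0,1,0,0,0,0,0,0,1,0,0,0,0,0,0,1,0,0,0,0,0,0,1]}}

```text
time_s: 1.98
tool_pos: [0.5381, -0.1731, 0.1561]
tcp_rot: [0.997, 0.083, 0.0, 0.0]
ft_force: [-0.7, 0.8, 0.1]
finger_gap: 0.999
gripper_force: 0.0
```

Run:
```python
from h import *
s=arm.state(); T=wristT(s); np.save("T1.npy",T)
cv2.imwrite("pics/w1.png",arm.read_camera("wrist")[:,:,::-1]); print(s["time_s"],s["tool_pos"],s["tcp_rot"])
```

```text
1.975 [ 0.53805877 -0.17313839  0.15606362] [9.96580211e-01 8.26303036e-02 1.93746770e-04 2.79346389e-04]
```

View pics/w1.png

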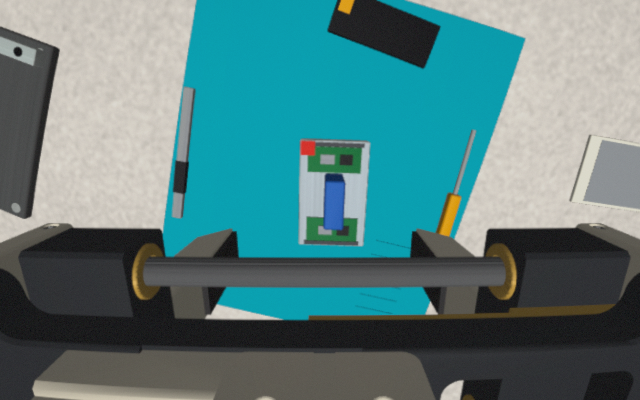

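The wrist view shows the holder with block top corners at about (299,141) (red), (370,142), (367,245) and (299,244). The blue grip's top runs from x 324 to 345 and y 174 to 229. The tweezers are at (184,150) and the screwdriver at (455,200).

Run:
```python
from h import *
T=np.load("T1.npy")
P=ray("wrist",[(299.5,140.5),(370,142),(367,245),(299.5,244)],.019,T)[:,:2]; print(P.round(4), P.mean(0))
d=np.roll(P,-1,0)-P; print(np.linalg.norm(d,axis=1),np.degrees(np.arctan2(d[:,1],d[:,0])))
print(ray("wrist",[(324,178),(345,178),(344,229),(324,229)],.055,T))
```

```text
[[ 0.5819 -0.1431]
 [ 0.5907 -0.2028]
 [ 0.4975 -0.219 ]
 [ 0.4882 -0.157 ]] [ 0.53957982 -0.18044137]
[0.06031977 0.09452559 0.06270114 0.09473567] [ -81.66258419 -170.13966841   98.55981487    8.41681407]
[[ 0.55995072 -0.16797939  0.055     ]
 [ 0.56260482 -0.18380986  0.055     ]
 [ 0.52189476 -0.19050966  0.055     ]
 [ 0.51926971 -0.17479088  0.055     ]]
```

The sizes check out at 95x61 mm. The centre is (0.540,-0.180), and the yaw of about 9° matches the tool's 9.5°. I'll descend and grip.

Call:
{"op": "jog_arm", "data": {"deltas": [0.002,-0.007,-0.02,0,0,0,0.6,0,0,-0.031,0,0,0,0.6,0,0,-0.03,0,0,0,0.6,0,0,-0.02,0,0,0,0.6,0,0,-0.01,0,0,0,0.6], "newtons": 30}}

```text
time_s: 2.65
tool_pos: [0.5394, -0.179, 0.0429]
tcp_rot: [0.997, 0.083, -0.001, -0.0]
ft_force: [-0.4, 0.1, 0.5]
finger_gap: 0.604
gripper_force: 0.0
```

Call:
{"op": "jog_arm", "data": {"deltas": [0,0,0,0,0,0,0.6,0,0,0,0,0,0,0,0,0,0,0,0,0,0,0,0,0,0,0,0,0,0,0,0,0,0,0,0]}}

```text
time_s: 3.28
tool_pos: [0.5405, -0.1793, 0.0451]
tcp_rot: [0.997, 0.083, 0.0, 0.0]
ft_force: [0.2, 0.1, 0.3]
finger_gap: 0.213
gripper_force: 0.0
```

Call:
{"op": "jog_arm", "data": {"deltas": [0,0,0,0,0,0,0,0,0,0,0,0,0,0,0,0,0.01,0,0,0,0,0,0,0.02,0,0,0,0,0,0,0.03,0,0,0,0]}}

```text
time_s: 3.9
tool_pos: [0.5394, -0.1786, 0.1054]
tcp_rot: [0.996, 0.084, -0.001, -0.001]
ft_force: [0.2, -0.3, -3.4]
finger_gap: 0.17
gripper_force: 29.9
```

The grip holds: 15.7 mm gap at 30 N, and about 3 N of weight lifted. Next I'll carry it to a hover near the jig, turning -22°.

Call:
{"op": "jog_arm", "data": {"deltas": [0,0.01,0.02,0,0,-1,0,-0.002,0.035,0.015,0,0,-2.5,0,-0.002,0.04,0,0,0,-2.5,0,-0.003,0.04,0,0,0,-2.5,0,-0.003,0.04,0,0,0,-2.5,0]}}

```text
time_s: 4.53
tool_pos: [0.5298, -0.0119, 0.1406]
tcp_rot: [1.0, -0.013, 0.0, -0.0]
ft_force: [0.4, 1.1, -2.5]
finger_gap: 0.172
gripper_force: 29.9
```

Call:
{"op": "jog_arm", "data": {"deltas": [-0.003,0.04,0,0,0,-2.5,0,-0.002,0.04,0,0,0,-2.5,0,-0.002,0.04,0,0,0,-2.5,0,-0.002,0.03,0,0,0,-2.5,0,-0.002,0.01,0,0,0,-1,0]}}

```text
time_s: 5.15
tool_pos: [0.5184, 0.1493, 0.1405]
tcp_rot: [0.994, -0.107, 0.0, -0.001]
ft_force: [0.4, 0.2, -3.7]
finger_gap: 0.174
gripper_force: 29.9
```

Call:
{"op": "jog_arm", "data": {"deltas": [0,0,0,0,0,0,0,0,0,0,0,0,0,0,0,0,0,0,0,0,0,0,0,0,0,0,0,0,0,0,0,0,0,0,0]}}

```text
time_s: 5.78
tool_pos: [0.5194, 0.1454, 0.1397]
tcp_rot: [0.994, -0.109, -0.0, 0.0]
ft_force: [-0.0, 1.3, -3.5]
finger_gap: 0.173
gripper_force: 29.9
```

Run:
```python
from h import *
s=arm.state(); T=wristT(s); np.save("T2.npy",T)
I=arm.read_camera("wrist")[:,:,::-1]; cv2.imwrite("pics/w2.png",I); print(s["time_s"],s["tool_pos"],s["tcp_rot"],s["ft_force"])
cv2.imwrite("pics/w2c.png",cv2.resize(I[0:300,140:540],None,fx=2,fy=2,interpolation=2))
```

```text
5.775 [0.5193989  0.14538885 0.13969827] [ 9.94082609e-01 -1.08626725e-01 -1.91728467e-06  4.52494999e-05] [-0.0214257   1.3279084  -3.47203014]
```

View pics/w2c.png

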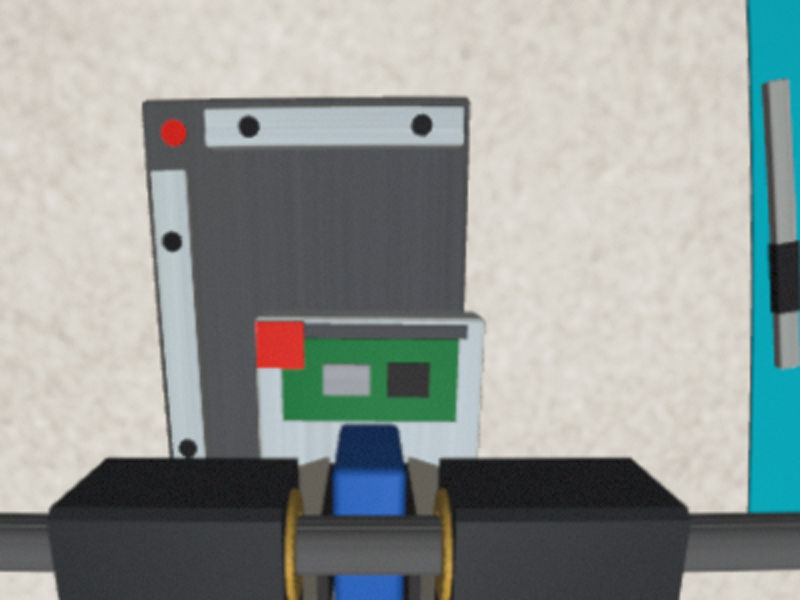

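The crop shows the short fence with its inner top edge from (205,147) to (463,146), and the long fence with its inner edge from (186,170) to (204,457). The red dot is at (173,132). The held holder's front top corners are at (256,320), which is red, and (484,319).

Run:
```python
from h import *
T=np.load("T2.npy"); np.set_printoptions(precision=4,suppress=True)
c=lambda l:np.array(l,float)/2+[140,0]
S=ray("wrist",c([(205,147.5),(463,146)]),.022,T)[:,:2]; L=ray("wrist",c([(204,457),(187,170)]),.022,T)[:,:2]
an=lambda v:np.degrees(np.arctan2(v[1],v[0]))
print("short y-axis ang-90",an(S[0]-S[1])-90,np.linalg.norm(S[0]-S[1]),"long ang",an(L[1]-L[0]))
A=np.c_[S[0]-S[1],-(L[1]-L[0])]; t=np.linalg.solve(A,L[0]-S[1]); C=S[1]+t[0]*(S[0]-S[1]); print("corner",C)
O=ray("wrist",c([(146,101),(468,98)]),.01,T)[:,:2]; print("outer edge",O,an(O[0]-O[1])-90,np.linalg.norm(O[0]-O[1]))
H=ray("wrist",c([(256,320.),(484,319)]),.1137,T)[:,:2]; print("holder",H,an(H[0]-H[1])-90,np.linalg.norm(H[0]-H[1]))
print("tool yaw",np.degrees(2*np.arctan2(-.10863,.99408)))
for y in (-12.5,):
  a=np.radians(y);R=np.array([[np.cos(a),-np.sin(a)],[np.sin(a),np.cos(a)]])
  print("home from corner",C+R@[-.048,-.03],"gap corner-holder in jig axes",R.T@(C-H[0]))
```

```text
short y-axis ang-90 -12.283890494652013 0.09839065236292191 long ang -12.671229381463961
corner [0.6321 0.1935]
outer edge [[0.655  0.2071]
 [0.628  0.0829]] -12.269112813472887 0.12709141669405183
holder [[0.5705 0.1656]
 [0.5579 0.1076]] -12.190612226962259 0.059347062479100425
tool yaw -12.472722228020684
home from corner [0.5787 0.1746] gap corner-holder in jig axes [0.0541 0.0405]
```

The parallelism is within 0.3°. The remaining gaps to home are about 53 mm along jig x and 41 mm along jig y. I'll move to about 10 mm off each fence and lower.

Call:
{"op": "jog_arm", "data": {"deltas": [0.02,0.008,0,0,0,0,0,0.02,0.008,0,0,0,0,0,0.0075,0.004,-0.02,0,0,0,0,0,0,-0.03,0,0,0,0,0,0,-0.02,0,0,0,0]}}

```text
time_s: 6.45
tool_pos: [0.5661, 0.1655, 0.0682]
tcp_rot: [0.994, -0.108, -0.001, 0.0]
ft_force: [-0.3, 0.2, -3.3]
finger_gap: 0.17
gripper_force: 29.9
```

Call:
{"op": "jog_arm", "data": {"deltas": [0,0,-0.008,0,0,0,0,0,0,-0.003,0,0,0,0,0,0,-0.003,0,0,0,0,0,0,-0.002,0,0,0,0,0,0,0,0,0,0,0]}}

```text
time_s: 7.08
tool_pos: [0.567, 0.1659, 0.0541]
tcp_rot: [0.994, -0.108, 0.0, -0.0]
ft_force: [-0.2, -0.3, -3.3]
finger_gap: 0.172
gripper_force: 29.9
```

Call:
{"op": "jog_arm", "data": {"deltas": [0,0,-0.001,0,0,0,0,0,0,-0.001,0,0,0,0,0,0,0,0,0,0,0,0,0,0,0,0,0,0,0,0,0,0,0,0,0]}}

```text
time_s: 7.7
tool_pos: [0.567, 0.1659, 0.0521]
tcp_rot: [0.994, -0.108, 0.0, -0.0]
ft_force: [-1.5, -1.1, 3.7]
finger_gap: 0.171
gripper_force: 29.9
```

It's on the bed with about 7 N of contact. I'll slide along jig +x, direction (0.976,-0.216).

Call:
{"op": "jog_arm", "data": {"deltas": [0.002,-0.0004,0,0,0,0,0,0.002,-0.0004,0,0,0,0,0,0.002,-0.0005,0,0,0,0,0,0.002,-0.0004,0,0,0,0,0,0,0,0,0,0,0,0]}}

```text
time_s: 8.32
tool_pos: [0.5754, 0.1646, 0.0521]
tcp_rot: [0.994, -0.108, 0.0, -0.0]
ft_force: [-1.2, 1.3, 5.9]
finger_gap: 0.175
gripper_force: 29.9
```

Call:
{"op": "jog_arm", "data": {"deltas": [0.001,-0.0002,0,0,0,0,0,0.0005,-0.0001,0,0,0,0,0,0,0,0,0,0,0,0,0,0,0,0,0,0,0,0,0,0,0,0,0,0]}}

```text
time_s: 8.95
tool_pos: [0.5763, 0.1644, 0.0521]
tcp_rot: [0.994, -0.108, 0.0, -0.0]
ft_force: [-3.1, 0.4, 6.0]
finger_gap: 0.173
gripper_force: 29.9
```

Call:
{"op": "jog_arm", "data": {"deltas": [0.0007,-0.0002,0,0,0,0,0,0.0005,-0.0001,0,0,0,0,0,0,0,0,0,0,0,0,0,0,0,0,0,0,0,0,0,0,0,0,0,0]}}

```text
time_s: 9.57
tool_pos: [0.5776, 0.1641, 0.0521]
tcp_rot: [0.994, -0.108, 0.0, -0.0]
ft_force: [-2.5, 1.1, 6.3]
finger_gap: 0.168
gripper_force: 29.9
```

Call:
{"op": "jog_arm", "data": {"deltas": [0.0005,-0.0001,0,0,0,0,0,0.0005,-0.0001,0,0,0,0,0,0,0,0,0,0,0,0,0,0,0,0,0,0,0,0,0,0,0,0,0,0]}}

```text
time_s: 10.2
tool_pos: [0.5779, 0.164, 0.0521]
tcp_rot: [0.994, -0.108, -0.0, -0.0]
ft_force: [-4.3, 0.2, 7.6]
finger_gap: 0.175
gripper_force: 29.9
```

Call:
{"op": "jog_arm", "data": {"deltas": [0.0005,-0.0001,0,0,0,0,0,0.0005,-0.0001,0,0,0,0,0,0,0,0,0,0,0,0,0,0,0,0,0,0,0,0,0,0,0,0,0,0]}}

```text
time_s: 10.82
tool_pos: [0.5781, 0.1639, 0.0521]
tcp_rot: [0.994, -0.108, -0.001, 0.0]
ft_force: [-6.3, 0.5, 10.3]
finger_gap: 0.175
gripper_force: 29.9
```

The short fence is in contact at about 5 N. Now I'll slide along jig +y, direction (0.216,0.976).

Call:
{"op": "jog_arm", "data": {"deltas": [0.0004,0.002,0.0003,0,0,0,0,0.0004,0.002,0,0,0,0,0,0.0005,0.002,0,0,0,0,0,0.0004,0.002,0,0,0,0,0,0,0,0,0,0,0,0]}}

```text
time_s: 11.45
tool_pos: [0.5794, 0.1693, 0.0521]
tcp_rot: [0.994, -0.109, -0.002, 0.002]
ft_force: [-8.3, -3.5, 12.2]
finger_gap: 0.173
gripper_force: 30.0
```

Call:
{"op": "jog_arm", "data": {"deltas": [0.0002,0.001,0,0,0,0,0,0.0001,0.0005,0,0,0,0,0,0,0,0,0,0,0,0,0,0,0,0,0,0,0,0,0,0,0,0,0,0]}}

```text
time_s: 12.08
tool_pos: [0.5796, 0.1704, 0.0521]
tcp_rot: [0.994, -0.109, -0.002, 0.002]
ft_force: [-9.8, -4.6, 12.7]
finger_gap: 0.173
gripper_force: 30.0
```

Call:
{"op": "jog_arm", "data": {"deltas": [0.0001,0.001,0.0003,0,0,0,0,0.0001,0.001,0,0,0,0,0,0.0001,0.001,0,0,0,0,0,0,0,0,0,0,0,0,0,0,0,0,0,0,0]}}

```text
time_s: 12.7
tool_pos: [0.5801, 0.1725, 0.0522]
tcp_rot: [0.994, -0.109, -0.002, 0.003]
ft_force: [-8.1, -5.9, 11.2]
finger_gap: 0.176
gripper_force: 30.0
```

Run:
```python
from h import *
s=arm.state(); T=wristT(s); np.save("T3.npy",T)
I=arm.read_camera("wrist")[:,:,::-1]; print(s["tool_pos"],s["tcp_rot"],s["ft_force"],s["torque"])
cv2.imwrite("pics/w3c.png",cv2.resize(I[60:260,210:450],None,fx=3.2,fy=3,interpolation=2))
```

```text
[0.58006256 0.17254294 0.05216656] [ 0.99404087 -0.10896222 -0.00173965  0.00263573] [-8.14901508 -5.89218945 11.18109799] [-1.15541013  1.47497791 -0.01658446]
```

View pics/w3c.png

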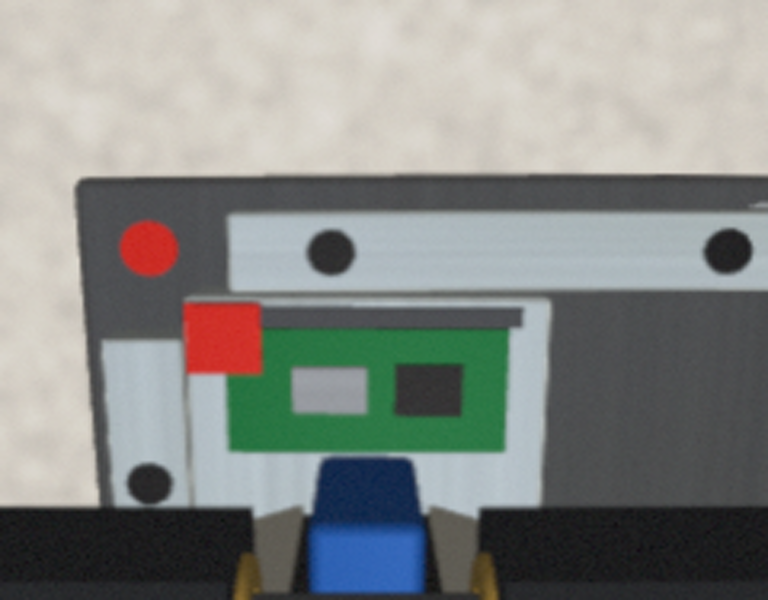

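The holder's red corner is at crop (185,302), up against the short fence edge (y 291) and within about 1 mm of the long fence edge (x 186). I'll press a bit more along +y.

Call:
{"op": "jog_arm", "data": {"deltas": [0.0002,0.001,0,0,0,0,0,0.0002,0.001,0,0,0,0,0,0,0,0,0,0,0,0,0,0,0,0,0,0,0,0,0,0,0,0,0,0]}}

```text
time_s: 13.38
tool_pos: [0.5802, 0.1727, 0.0522]
tcp_rot: [0.994, -0.109, -0.002, 0.004]
ft_force: [-9.7, -9.2, 14.1]
finger_gap: 0.171
gripper_force: 30.0
```

Call:
{"op": "jog_arm", "data": {"deltas": [0.0002,0.001,0,0,0,0,0,0.0002,0.001,0,0,0,0,0,0,0,0,0,0,0,0,0,0,0,0,0,0,0,0,0,0,0,0,0,0]}}

```text
time_s: 14.0
tool_pos: [0.5802, 0.1729, 0.0523]
tcp_rot: [0.994, -0.11, -0.003, 0.005]
ft_force: [-11.6, -13.6, 19.1]
finger_gap: 0.168
gripper_force: 30.0
```

The y motion has stalled and the force is rising, so both fences are in contact. I'll ease off slightly and settle.

Call:
{"op": "jog_arm", "data": {"deltas": [0,-0.0008,0.0007,0,0,0,0,0,0,0,0,0,0,0,0,0,0,0,0,0,0,0,0,0,0,0,0,0,0,0,0,0,0,0,0]}}

```text
time_s: 14.62
tool_pos: [0.5803, 0.1728, 0.0523]
tcp_rot: [0.994, -0.11, -0.003, 0.005]
ft_force: [-9.2, -11.4, 11.7]
finger_gap: 0.171
gripper_force: 30.0
```

Run:
```python
from h import *
from scipy.spatial.transform import Rotation as R
s=arm.state(); I=arm.read_camera("wrist")[:,:,::-1]
f=s["ft_force"]; M=R.from_quat(s["tcp_rot"]).as_matrix(); print(s["tool_pos"],"tilt",np.arccos(-M[2,2]),"yaw",np.degrees(np.arctan2(M[1,0],M[0,0])),"Fjig",.976*f[0]-.216*f[1],.216*f[0]+.976*f[1],f[2],s["torque"])
cv2.imwrite("pics/w4c.png",cv2.resize(I[100:240,230:430],None,fx=4,fy=4,interpolation=2))
```

```text
[0.58025772 0.17281498 0.05231539] tilt 0.010694228663363859 yaw -12.587801473015864 Fjig -6.506331315401854 -13.131717090008138 11.697412653999779 [-2.30249444  1.7736461   0.1217057 ]
```

View pics/w4c.png

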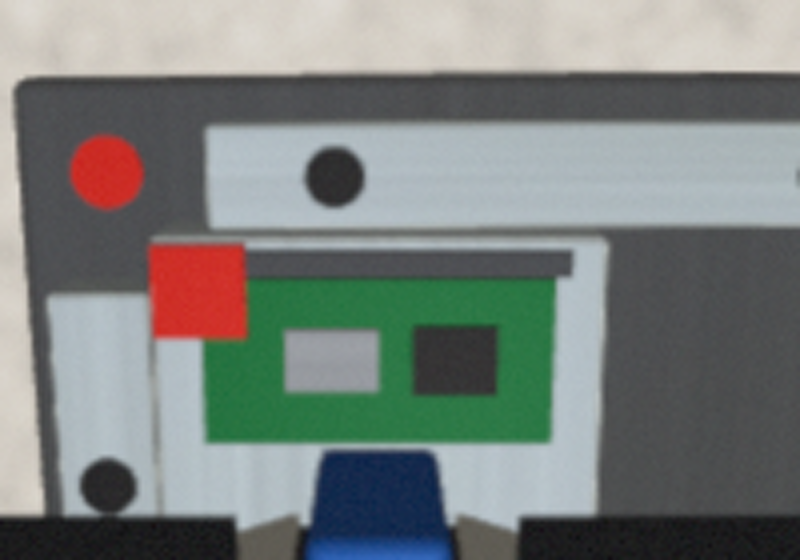

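Both sides look flush. The tilt is 0.011 rad, the yaw matches, and the forces are about 6.5 N along x and 13 N along y. I'll add a little more x press so friction can't be carrying it all.

Call:
{"op": "jog_arm", "data": {"deltas": [0.001,-0.0002,0,0,0,0,0,0.001,-0.0002,0,0,0,0,0,0,0,0,0,0,0,0,0,0,0,0,0,0,0,0,0,0,0,0,0,0]}}

```text
time_s: 15.3
tool_pos: [0.5803, 0.1728, 0.0523]
tcp_rot: [0.994, -0.109, -0.004, 0.005]
ft_force: [-14.0, -10.9, 17.3]
finger_gap: 0.172
gripper_force: 30.0
```

There was no movement in x while the force rose about 5 N, so it is firmly seated on both fences. Handing in.

```bash
python3 -c "
from rig import arm
print(arm.sign_off(), arm.state()['tool_pos'])"
```

```text
the job is handed in; nothing more can be done
the job is handed in; nothing more can be done
```

The board holder is flat on the jig bed with its red corner pushed home against both fences (about 11 N and 14 N measured at the wrist), still gripped at 30 N; I handed the job in at about 15 s, but the sign-off returned no verdict.

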